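# Press the test-tile pallet down and slide it under the leaf spring of its jig

### The arm

A 6-joint arm with a two-finger parallel gripper is mounted at the origin on the work surface; the furniture and walls round the work are solid. World frame = base frame: x ahead of the robot, y to its left, z up, the work surface at z = 0. Lengths are in mm, angles in degrees, forces in N, time in s.
With the tool pointing down it reaches from about 325 to 1000 mm from the base axis. Payload 5.1 kg.
Tool frame: the origin (TCP) lies where the fingers leave the gripper's body, on its centre line; the fingertips stand 73 mm ahead of it and the grasp point (between the pads) lies 54 mm ahead of it; z points along the fingers, y is the line along which they close (so a half turn about z gives the same grasp; the last joint's range is limited). The gripper opens to 85 mm and grips with 20 to 120 N. Pads are 22 mm wide; open, the fingers measure 114 mm over their backs; the gripper's body (76 mm by 85 mm) begins 54 mm behind the grasp point. The pads swing forward as they close: fully open they stand 13 mm farther back than shut.
Start: joints at [64.653, 7.093, 94.555, -0, 78.352, -4.733], TCP at [228.877, 608.359, 303.922] pointing down, gripper open.
Joint ranges: [-149.61, 149.61], [-58.7, 133.49], [1.44, 155.28], [-77.14, 257.14], [18.33, 153.61], [-166.67, 166.67]. Speed limits (degrees/s): [147.25, 147.25, 180, 180, 180, 180].

### API

Orientations are given as [roll, pitch, yaw] about the fixed x, y, z axes, in that order (R = Rz(yaw) Ry(pitch) Rx(roll)).
In Python, from rig import robot, optics gives the robot as it stands. Calls block until the motion is done:
- robot.movep(position, orientation): joint-space move of the TCP to a pose.
- robot.move_straight(position, v=150, frame=None, max_force=None): straight line of the TCP; frame=None keeps the orientation; v is the mean speed in mm/s. With max_force (N) it stops when the force on the tool has changed by that much, and returns True; else False.
- robot.goto_joints(angles): joint-space move.
- robot.open_gripper() and robot.gripper_close(f_grip=None): open the fingers fully, or close them until they stop; f_grip is the grip in N (None keeps the last).
- robot.sleep(seconds).
- robot.solve_ik(position, orientation): joint angles nearest the present ones, or None.
- robot.sense(): the state.
- optics.snapshot(name): name is "scene" or "side" or "wrist"; returns (picture, depth): 420x560x3 uint8, red, green, blue; 420x560 float32, mm along the optical axis (not along the pixel's ray), 0 where there is no reading.
- optics.camera_params(name): a dict with "camera_matrix" (3x3 intrinsics, pixels), "view" (4x4, takes a point from world to camera coordinates); the wrist camera has in their place "tool_from_camera" (4x4, takes a point from camera to tool coordinates, whose origin is the TCP and whose axes are the flange's). Camera axes: x right, y up, looking along -z (the intrinsics and any distortion apply to the point x, -y, -z); pixel columns grow to the right and rows downward; lengths in mm; the calibration is good to about 2 mm. A picture is of the moment at which its call begins: read the wrist's pose just before it. camera_params takes no time and is no camera call.
A pose or a line that the arm cannot do raises robot.PlanningError and nothing moves.
- robot.hand_in(): hands the job in; it is judged then, once.
The state is a dict: "time": time; "joints": joint angles; "joint_velocities": joint speeds; "tau": joint torques, N m; "tcp_pos": TCP position; "ee_rot": TCP orientation; "contact_force": force on the tool from outside, world axes, zero at the start; "ft_torque": the same for the moment, N m; "grip_width": finger opening in mm; "grasp_force": force on a finger pad.
Only numpy, scipy, OpenCV 4.12 (cv2) and the standard library are available. Lean on these libraries where they do the work, as an engineer would, in place of code of your own. Each camera call takes 0.05 s, during which the arm holds its last target. There are 200 camera calls.

### The job

With the fingertips, and without ever lifting the pallet, press the tile pallet down hard on its bare wooden ledge so that the sprung bed sinks, and keep it pressed while you slide it forward under the steel bridge and the brass leaf spring. Push it fully home against the end stop, so that the bed springs back up behind it, then take the hand away. Leave the tools and pots lying around undisturbed.

Things in the scene. Friction and masses are not known exactly. Their poses are not given: they have to be found in the camera images.
- jig: wooden holding jig fixed to the table, 250 mm long (x) x 112 mm. Origin: centre of its underside, on the table; +x is the sliding direction (forward), z up. Two side rails, tops 40 mm above the table, form a channel 84 mm wide from x = -114 to +104 mm. Sprung bed at x = -112 to -9 mm, beyond it a fixed floor 22 mm above the table.
- jig_bridge (a point): middle of the underside of the steel bridge bar that crosses the channel: jig x = 48 mm (the bar covers 44 to 52 mm), underside 41 mm and top 49 mm above the table.
- jig_stop (a point): foot of the dark end stop's face, where the pallet's nose must end: jig x = +104 mm, 22 mm above the table (the fixed floor); top of the stop 46 mm above the table.
- spring_bed (a joint): how far the aluminium sprung bed is pressed down, in m: 0 = up (its top 34 mm above the table), 0.0117 = fully down (level with the fixed floor). Spring: about 6 N to start moving, 13 N fully down (the pallet's own weight of about 2 N helps).
- leaf_spring (a joint): brass leaf spring, 26 mm wide, 42 mm long, hinged behind the bridge and sloping down and forward to a rounded tip near jig x = 93 mm; angle in rad, 0 = at rest (tip 33 mm above the table), grows as it is lifted; about 0.1 when it rides on the pallet's tile, which it then presses with about 6 N.
- pallet_ledge (a point): centre of the top of the bare wooden ledge at the rear of the loose tile pallet: the place to press; x forward, z up. The pallet, about 0.2 kg, is a board 108 mm long, 80 wide, 10 thick, with 2 mm play each side in the channel. The ledge is 36 mm long and 80 wide. Its top is 44 mm above the table on the raised bed; fully home it is at jig x = +14 mm, 32 mm above the table.
- pallet_strip (a point): foot of the rear face of the dark raised cross strip at the front of the ledge, 18 mm ahead of the ledge centre. The strip is 8 mm long, 76 wide and stands 9 mm above the ledge, so that a fingertip pressing on the ledge can push it forward. Ahead of it lies a white glazed tile, its top 5 mm above the ledge.
- pallet_nose (a point): middle of the pallet's front face, half-way up the 10 mm board, 90 mm ahead of the ledge centre. On the raised bed the tile's top is 49 mm above the table, too high for the bridge: the pallet must be pressed 8 to 12 mm down. Fully home the nose is at jig x = +104 mm, 27 mm above the table.
- wood_tool_a: slim pale wooden modelling tool, 12 x 85 x 10 mm, lying beside the jig (bystander; origin at its underside centre)
- wood_rib: flat oval wooden rib, 56 x 103 x 16 mm, lying beside the jig (bystander; origin at its underside centre)
- wood_wedge: dark pointed wooden tool, 23 x 110 x 14 mm (bystander; origin at its underside centre)
- loop_tool: thin wooden-handled loop tool, 11 x 137 x 11 mm (bystander; origin at its underside centre)
- glaze_jar: small yellow jar with a cork stopper, lying, 62 x 109 x 73 mm (bystander; origin at its underside centre)

How it is judged:
By the outcome, as a careful person would: the job done as asked, in the order asked, and still so for the second after the job is handed in, with the robot touching nothing.
It also fails if it takes over 42 s, if anything falls off the work surface, if the arm or the gripper's body presses on something with over 40 N, if the wrist force passes 120 N, or if a joint passes its speed limit or range.

## Working session

There is one attempt and no reset: what is moved stays moved. The work goes in short steps, each a Python script; the robot and the scene stay as the last script left them, time stands still between calls to the robot, and variables do not carry over. Pictures are saved under pics/ and viewed, at most 10 in all, crops included, and the job is handed in when it is done.

```bash
ls; mkdir -p pics; cat > h.py <<'E'
import numpy as np, cv2
from rig import robot, optics
from scipy.spatial.transform import Rotation as R
def snap(n,f):
    s=robot.sense(); p,d=optics.snapshot(n)
    cv2.imwrite(f'pics/{f}.png',p[:,:,::-1]); np.save(f'pics/{f}.npy',d)
    c=optics.camera_params(n)
    if n=='wrist':
        T=np.eye(4);T[:3,:3]=R.from_euler('xyz',s['ee_rot'],degrees=True).as_matrix();T[:3,3]=s['tcp_pos']
        M=T@np.array(c['tool_from_camera'])
    else: M=np.linalg.inv(np.array(c['view']))
    np.savez(f'pics/{f}_c.npz',M=M,K=np.array(c['camera_matrix']),dist=np.array(c.get('distortion',[0,0,0,0,0]),dtype=float))
    return c
def ray(f,u,v):
    z=np.load(f'pics/{f}_c.npz');q=cv2.undistortPoints(np.array([[[u,v]]],float),z['K'],z['dist'])[0,0]
    return z['M'][:3,3],z['M'][:3,:3]@np.array([q[0],-q[1],-1.])
def atz(f,u,v,h):
    o,d=ray(f,u,v);return o+d*(h-o[2])/d[2]
def atd(f,u,v):
    o,d=ray(f,u,v);D=np.load(f'pics/{f}.npy')[int(v)-1:int(v)+2,int(u)-1:int(u)+2];return o+d*np.median(D)
E
python3 - <<'E'
from h import *
for n in('scene','wrist','side'): print({k:(v if k not in('view',) else '') for k,v in snap(n,n+'0').items()})
print(robot.sense())
E
```

```text
pics
{'camera_matrix': array([[426.79331283,   0.        , 281.46735083],
       [  0.        , 426.79331283, 208.62968082],
       [  0.        ,   0.        ,   1.        ]]), 'view': ''}
{'camera_matrix': array([[303.72804879,   0.        , 282.63667397],
       [  0.        , 303.72804879, 210.36557196],
       [  0.        ,   0.        ,   1.        ]]), 'tool_from_camera': array([[-2.00588006e-04,  9.63447418e-01,  2.67897430e-01,
         6.68679912e+01],
       [ 9.99999912e-01,  2.92170843e-04, -3.01993402e-04,
         1.41546850e-02],
       [-3.69226581e-04,  2.67897345e-01, -9.63447391e-01,
        -6.97825733e+01],
       [ 0.00000000e+00,  0.00000000e+00,  0.00000000e+00,
         1.00000000e+00]])}
{'camera_matrix': array([[527.0980992 ,   0.        , 279.92388606],
       [  0.        , 527.0980992 , 217.75004359],
       [  0.        ,   0.        ,   1.        ]]), 'view': ''}
{'time': 0.15, 'joints': array([ 6.46529351e+01,  7.12450186e+00,  9.46159494e+01, -7.47440897e-04,
        7.83516630e+01, -4.73160874e+00]), 'joint_velocities': array([-1.05484115e-04, -2.25477994e-02, -3.09256158e-01, -3.40372636e-02,
       -1.66146825e-02,  6.89116858e-04]), 'tau': array([ 7.18576957e-04, -4.24227440e+01, -3.66013670e+01, -1.19353117e-04,
        4.69105391e-03,  5.62906777e-06]), 'tcp_pos': array([228.72701428, 608.04700655, 302.94159107]), 'ee_rot': array([-1.79908139e+02, -6.86903838e-03,  1.59384690e+02]), 'contact_force': array([-0.20524706,  0.28318634, -0.327006  ]), 'ft_torque': array([ 0.02130283,  0.05374619, -0.03194578]), 'grasp_force': 0.0, 'grip_width': 84.97597543964947}
```

View pics/scene0.png

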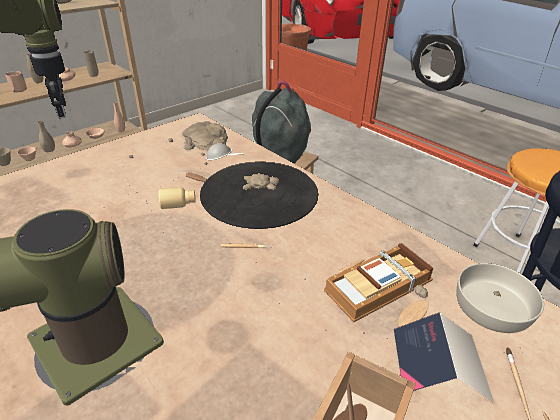

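View pics/wrist0.png

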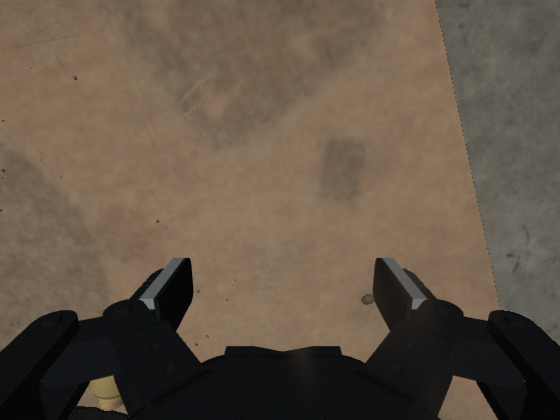

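View pics/side0.png

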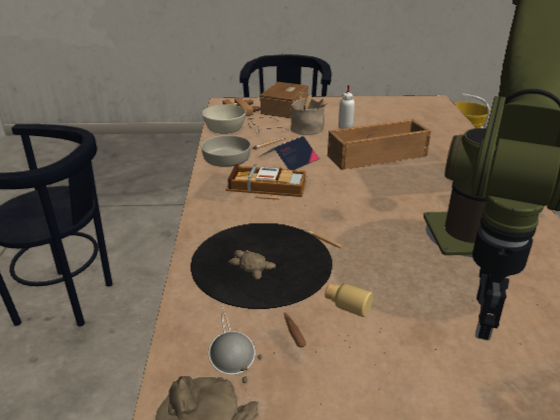

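The scene view shows the jig around (380,282), with the bridge near its far-right end at about (397,265). I'll enlarge that area.

```bash
python3 - <<'E'
from h import *
p=cv2.imread('pics/scene0.png')[225:335,310:450]
cv2.imwrite('pics/c1.png',cv2.resize(p,None,fx=5.4,fy=5.4,interpolation=cv2.INTER_CUBIC))
for u,v in [(335,300),(400,250),(430,270),(380,290),(350,290)]: print(u,v,atd('scene0',u,v).round(1))
E
```

```text
335 300 [ 449.8 -265.2    6.3]
400 250 [ 676.4 -281.9   35.8]
430 270 [ 660.9 -375.1   43.4]
380 290 [ 522.2 -332.2   40.5]
350 290 [ 477.2 -283.    33.9]
```

View pics/c1.png

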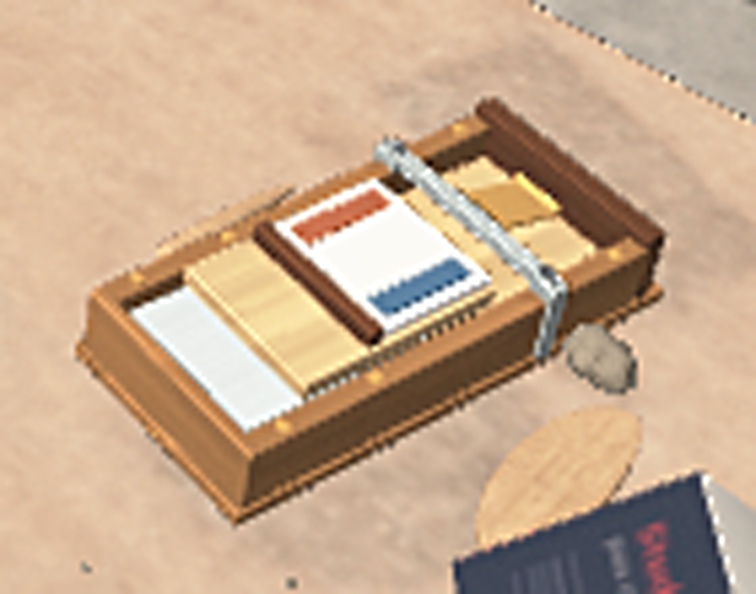

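The crop shows the layout clearly. The jig's forward direction is up and to the right, from the aluminium bed (215,360) to the dark stop (570,170). The ledge is at (275,315) and its strip at (320,285). The rib and a pale stick lie close beside the jig.

```bash
python3 - <<'E'
from h import *
g=lambda x,y,z:atz('scene0',310+(x+.5)/5.4-.5,225+(y+.5)/5.4-.5,z)
rl=g(95,292,40);rr=g(245,455,40);sl=g(482,100,46);sr=g(662,238,46)
print(rl,rr,sl,sr)
d=(sl+sr-rl-rr)[:2];yaw=np.degrees(np.arctan2(d[1],d[0]));e=rl-rr;print('yaw',yaw,np.degrees(np.arctan2(-e[0],e[1])),np.linalg.norm(d)/2,np.linalg.norm(e))
s1=g(375,338,53);s2=g(262,228,53);print('strip top',s1,s2,(s1+s2)/2)
led=(g(190,268,44)+g(302,392,44))/2;print('ledge rear mid',led)
c=led+np.array([*(d/np.linalg.norm(d)),0])*18;print('ledge',c)
for yw in(yaw,yaw+180,yaw-180):
  q=robot.solve_ik([c[0],c[1],240],[180,0,yw]);print(yw,q)
E
```

```text
[ 460.44103777 -227.85737556   40.        ] [ 437.62542054 -328.49844022   40.        ] [ 685.49339381 -270.07373138   46.        ] [ 666.03860409 -377.27741328   46.        ]
yaw -11.346644967467643 -12.77321495693434 231.25264618625175 103.1948462157987
strip top [ 516.57103922 -331.35835541   53.        ] [ 533.19191185 -258.76739765   53.        ] [ 524.88147554 -295.06287653   53.        ]
ledge rear mid [ 488.22038032 -286.67673239   44.        ]
ledge [ 505.86856694 -290.21813169   44.        ]
-11.346644967467643 [-3.51162590e+01  1.50329705e+00  1.06774531e+02 -2.54444375e-14
  7.17221723e+01  6.62303860e+01]
168.65335503253235 [ -35.11625896    1.50329705  106.77453066    0.           71.72217229
 -113.769614  ]
-191.34664496746765 [ -35.11625896    1.50329705  106.77453066    0.           71.72217229
 -113.769614  ]
```

```bash
python3 - <<'E'
from h import *
robot.movep([505.9,-290.2,260],[180,0,-11.7])
robot.gripper_close(f_grip=40)
snap('wrist','w1');s=robot.sense();print(s['time'],s['tcp_pos'],s['ee_rot'],s['grip_width'],s['contact_force'])
p=cv2.imread('pics/w1.png');cv2.imwrite('pics/w1b.png',cv2.resize(p,(800,600),interpolation=cv2.INTER_CUBIC))
E
```

```text
4.2583 [ 505.88250854 -290.23976865  260.02127637] [ 1.79999356e+02 -3.25254223e-03 -1.17056875e+01] -0.025655861275605846 [-0.05923321  0.65850407 -0.60939689]
```

View pics/w1b.png

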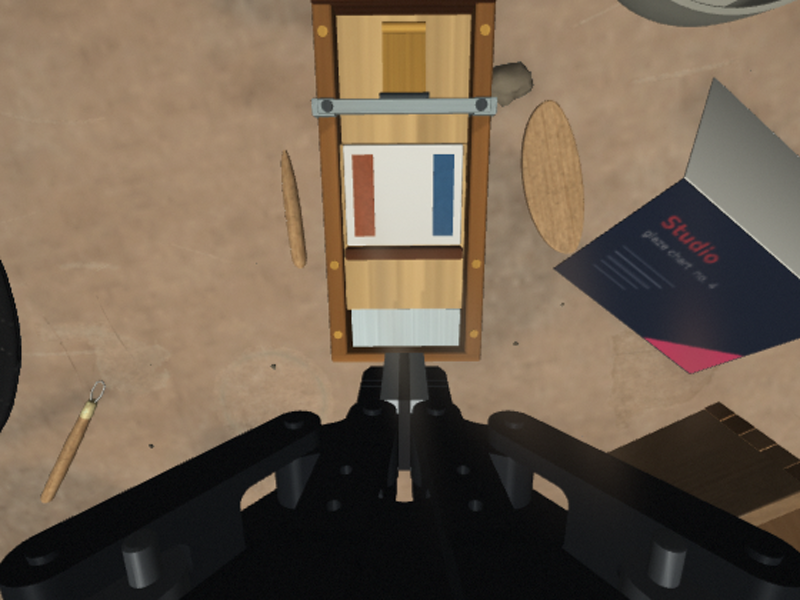

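The wrist view shows the ledge between the rear edge (row 309) and the strip (row about 259), columns 346–463. The bridge is at row 106, and the channel is centred near column 404.

```bash
python3 - <<'E'
from h import *
k=1.42857
g=lambda x,y,z:atz('w1',(x+.5)/k-.5,(y+.5)/k-.5,z)
for n,a,b,z in [('ledge rear',(346,309),(463,308),44),('strip rear top',(347,259),(462,258),53),('tile front',(344,145),(468,144),49),('bridge rear top',(314,114),(495,113),49),('bridge front top',(314,99),(495,98),49),('rail rear outer',(332,360),(480,360),40),('rail outer low',(320,118),(487,118),40)]:
  A=g(*a,z);B=g(*b,z);m=(A+B)/2;e=A-B
  print(n,A.round(1),B.round(1),'mid',m.round(1),'yaw',np.degrees(np.arctan2(-e[0],e[1])).round(2),'w',np.linalg.norm(e).round(1))
E
```

```text
ledge rear [ 497.8 -247.9   44. ] [ 482.2 -326.7   44. ] mid [ 490.  -287.3   44. ] yaw -11.2 w 80.4
strip rear top [ 532.7 -258.3   53. ] [ 518.3 -331.    53. ] mid [ 525.5 -294.6   53. ] yaw -11.21 w 74.1
tile front [ 600.9 -272.5   49. ] [ 586.1 -346.8   49. ] mid [ 593.5 -309.6   49. ] yaw -11.28 w 75.7
bridge rear top [ 621.6 -259.1   49. ] [ 600.1 -365.5   49. ] mid [ 610.9 -312.3   49. ] yaw -11.42 w 108.6
bridge front top [ 629.6 -261.2   49. ] [ 608.3 -366.7   49. ] mid [ 619. -314.   49.] yaw -11.42 w 107.6
rail rear outer [ 461.5 -228.1   40. ] [ 439.9 -332.5   40. ] mid [ 450.7 -280.3   40. ] yaw -11.7 w 106.6
rail outer low [ 620.2 -260.7   40. ] [ 599.2 -362.2   40. ] mid [ 609.7 -311.4   40. ] yaw -11.71 w 103.6
```

```bash
cat >> h.py <<'E'
YAW=-11.5
U=np.array([np.cos(np.radians(YAW)),np.sin(np.radians(YAW))])
BR=np.array([614.7,-313.2])
def P(x,z): return [*(BR+(x-48)*U),z]   # jig x on centre line
def st():
    s=robot.sense();f=s['contact_force'];t=np.array(s['tcp_pos'])
    print('t%.2f x%.1f lat%.1f z%.1f | Fu %.1f Fl %.1f Fz %.1f'%(s['time'],48+(t[:2]-BR)@U,(t[:2]-BR)@[-U[1],U[0]],t[2],f[:2]@U,f[:2]@[-U[1],U[0]],f[2]))
E
python3 - <<'E'
from h import *
robot.movep(P(-57.5,130),[180,0,YAW]); st()
print(robot.move_straight(P(-57.5,103.5),v=30,max_force=30)); st()
robot.sleep(.2);st();snap('side','s1');snap('wrist','w2')
E
```

```text
t4.84 x-57.0 lat-0.2 z130.7 | Fu 1.0 Fl 0.3 Fz 0.1
False
t5.88 x-57.0 lat-0.2 z104.9 | Fu -3.7 Fl 1.4 Fz 9.4
t6.08 x-57.0 lat-0.2 z104.9 | Fu -3.9 Fl 1.6 Fz 9.6
```

```bash
python3 - <<'E'
from h import *
for z in (102.5,101.5,100.5):
    robot.move_straight(P(-57.5,z),v=20); robot.sleep(.1); st()
    if robot.sense()['contact_force'][2]>20: break
snap('wrist','w2')
p=cv2.imread('pics/w2.png');cv2.imwrite('pics/w2b.png',cv2.resize(p[0:320],(800,457),interpolation=cv2.INTER_CUBIC))
E
```

```text
t6.53 x-57.0 lat-0.3 z104.9 | Fu -6.6 Fl 1.9 Fz 15.2
t6.88 x-56.9 lat-0.3 z104.8 | Fu -9.8 Fl 2.7 Fz 21.0
```

View pics/w2b.png

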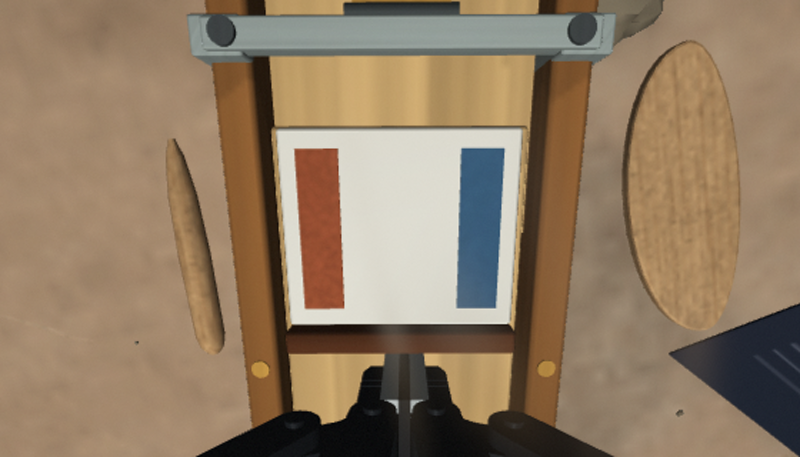

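The bed has bottomed out: z stays at 104.9 while the force rises about 6 N per mm. The fingertip sits centred just behind the strip and the tile is below the bridge. Now sliding forward.

```bash
python3 - <<'E'
from h import *
for x in (-40,-20,-5,8,15):
    b=robot.move_straight(P(x,101.3),v=35,max_force=40); print(b); st()
    if b: break
snap('wrist','w3');snap('scene','sc3')
p=cv2.imread('pics/w3.png');cv2.imwrite('pics/w3b.png',cv2.resize(p[0:320],(800,457),interpolation=cv2.INTER_CUBIC))
E
```

```text
False
t7.58 x-40.0 lat-1.0 z104.8 | Fu -12.7 Fl 0.3 Fz 22.1
False
t8.30 x-20.0 lat-1.1 z104.7 | Fu -11.5 Fl -0.4 Fz 20.7
False
t8.88 x-5.3 lat-1.1 z104.7 | Fu -12.0 Fl -0.1 Fz 21.4
False
t9.40 x5.2 lat-1.1 z104.6 | Fu -23.4 Fl -0.1 Fz 28.9
False
t9.75 x12.5 lat-1.1 z104.6 | Fu -21.4 Fl 0.3 Fz 27.0
```

View pics/w3b.png

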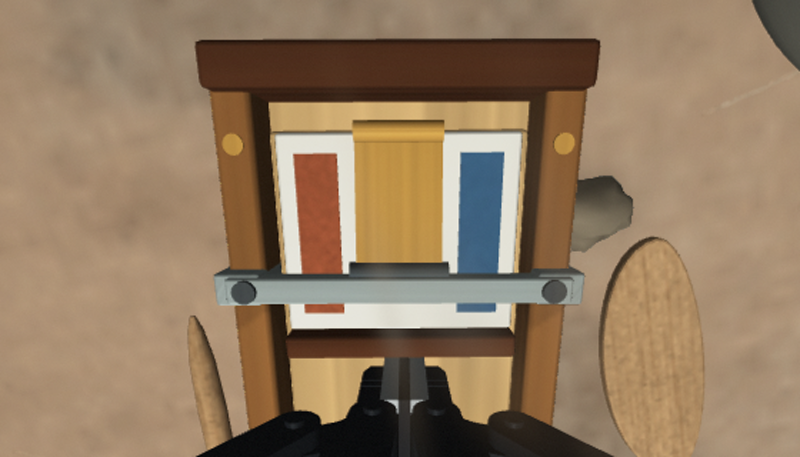

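The tile is under the bridge and the leaf rides on it. The nose at row 131 is about 10 mm short of the stop at row 101, so I'll keep pushing until it stalls.

```bash
python3 - <<'E'
from h import *
for x in (18,20,22,24,26,28,30):
    b=robot.move_straight(P(x,101.3),v=25,max_force=40); st()
    s=robot.sense();f=s['contact_force'][:2]@U
    if f<-45 or b: break
robot.sleep(.2);st()
snap('wrist','w4')
p=cv2.imread('pics/w4.png');cv2.imwrite('pics/w4b.png',cv2.resize(p[0:320],(800,457),interpolation=cv2.INTER_CUBIC))
E
```

```text
t10.12 x15.7 lat-1.1 z104.6 | Fu -19.8 Fl -0.0 Fz 26.4
t10.37 x17.6 lat-1.1 z104.6 | Fu -21.1 Fl 0.4 Fz 26.2
t10.62 x19.5 lat-1.1 z104.6 | Fu -21.9 Fl 1.5 Fz 28.2
t10.87 x21.5 lat-1.1 z104.6 | Fu -20.9 Fl -1.1 Fz 27.7
t11.12 x22.1 lat-1.1 z104.6 | Fu -26.8 Fl -0.4 Fz 31.6
t11.37 x22.5 lat-1.2 z104.5 | Fu -34.3 Fl -0.3 Fz 35.4
t11.62 x22.9 lat-1.2 z104.5 | Fu -42.4 Fl 0.4 Fz 40.3
t11.82 x22.9 lat-1.2 z104.5 | Fu -41.4 Fl 1.5 Fz 40.3
```

View pics/w4b.png

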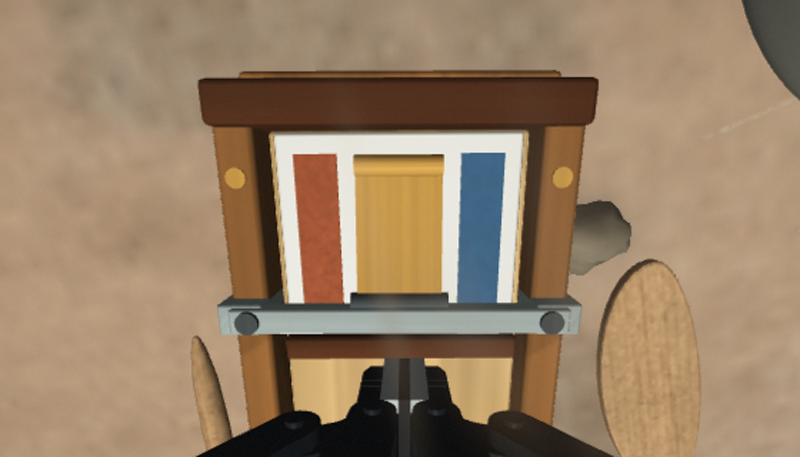

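It has stalled at the stop. I'll release the press first, lift straight up, and look.

```bash
python3 - <<'E'
from h import *
robot.move_straight(P(22.3,106),v=15); st()
robot.move_straight(P(22,135),v=40); st()
robot.movep(P(-35,240),[180,0,YAW]);robot.sleep(.3); st()
snap('wrist','w5')
p=cv2.imread('pics/w5.png');cv2.imwrite('pics/w5b.png',cv2.resize(p,(800,600),interpolation=cv2.INTER_CUBIC))
E
```

```text
t12.62 x21.2 lat-0.1 z104.9 | Fu -4.8 Fl -2.1 Fz 0.8
t13.49 x21.9 lat0.0 z134.9 | Fu -0.3 Fl 0.5 Fz -0.1
t14.34 x-35.3 lat0.2 z238.2 | Fu 0.1 Fl 1.1 Fz -0.0
```

View pics/w5b.png

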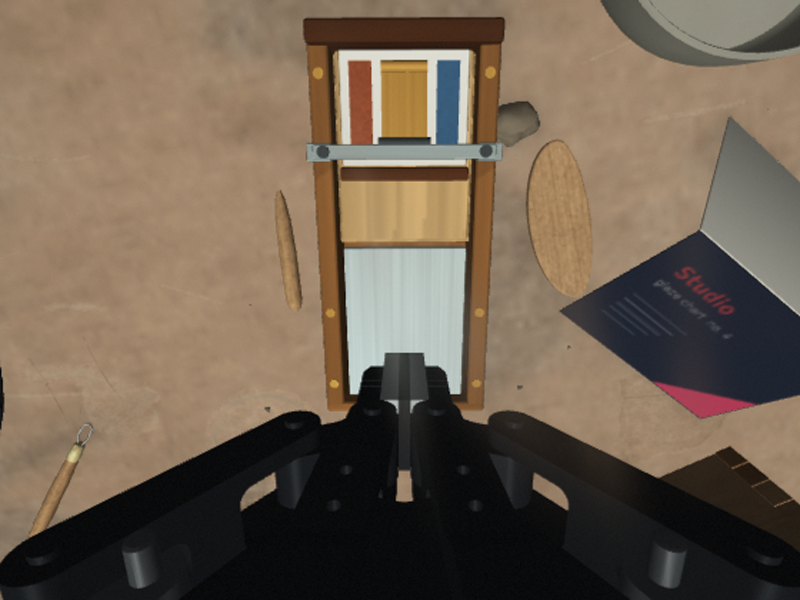

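The pallet is up front under the bridge and the leaf, and the bed is bare behind it. Before handing in, I'll check the bed and ledge heights and the seating from depth.

```bash
python3 - <<'E'
from h import *
k=1.42857
for n,x,y in [('bed',405,310),('bed2',405,262),('ledge',405,210),('ledgeR',405,236),('tile',360,130),('tileR',462,130),('leaf',405,100)]:
  p=atd('w5',x/k,y/k); print(n,p.round(1),'jx',(48+(p[:2]-BR)@U).round(1))
for a,z in [((341,241),32),((468,241),32),((341,180),41),((468,179),41)]:
  p=atz('w5',(a[0]+.5)/k-.5,(a[1]+.5)/k-.5,z);print('jx',(48+(p[:2]-BR)@U).round(1))
E
```

```text
bed [ 518.7 -294.1   33.5] jx -49.9
bed2 [ 550.3 -300.5   34. ] jx -17.6
ledge [ 582.2 -306.9   32. ] jx 14.9
ledgeR [ 566.3 -303.7   32.2] jx -1.3
tile [ 632.6 -290.4   37.3] jx 61.0
tileR [ 620.8 -348.7   37.1] jx 61.0
leaf [ 642.5 -319.1   41.3] jx 76.4
jx -4.3
jx -4.3
jx 33.0
jx 33.6
```

Bed up at 34 mm, ledge at 32 mm, and pallet rear at jig x = −4, which is fully home.

```bash
python3 -c "
from rig import robot
print(robot.hand_in())"
```

```text
the job is handed in; nothing more can be done
None
```

The pallet is fully home against the end stop under the bridge and leaf spring, the bed has sprung back up behind it, the hand is clear, and the job is handed in; in the last wrist view the tools near the jig looked undisturbed.

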